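# Lay the matching sensor housing in the leak-test stand's tilt cradle

## Task

Two steel sensor housings stand upright beside the leak-test stand. Take the one whose end flange has the bolt-hole pattern of the four studs on the stand's plate: stand it on the foot of the upright tilt cradle, against the cradle's back, then tip the cradle right over on to its rest, so that the housing lies on its side in the V with its flange facing the studs. Do not let either housing topple on to the bench, and leave the other one standing where it is.

Things in the scene. Friction and masses are not known exactly. Their poses are not given: they have to be found in the camera images.
- housing_four: The housing that fits: upright plain steel tube, 180 mm tall, 0.55 to 0.9 kg. Origin: centre of its round underside; own +z along its axis to the flange. End cap 60 mm wide, 22 mm high, edge chamfered; tube 54 mm. Centre of mass about 93 mm up. Its turn about its own axis does not matter. Pushed below 25 mm height it slides upright; pushed high on the open bench it topples.
- flange_four (a point): Centre of the top face of that housing's end flange, 180 mm from its underside: a SQUARE flange 66 x 66 mm, 10 mm thick, sides along the housing's own x and y, with FOUR bolt holes 44 mm apart.
- housing_three: The other housing: same tube, end cap and height, but a THREE-lobed flange on top with three bolt holes (lobe ends 42 mm from the axis). Origin: centre of its underside, own +z up its axis. To be left standing.
- test_stand: The leak-test stand, fixed to the bench. Origin on the bench under the hinge pin. Own +x points from the hinge to the stud plate, the way the cradle tips over; the upright cradle's open side, where a housing enters, faces own -x; own z up. Base plate 8 mm thick, own x 5 to 219 mm, 122 mm wide. Hinge cheeks at y +-45 to +-53 mm, 58 mm high, a damper out to y +73 mm.
- hinge_pin (a point): Middle of the hinge pin, which lies along the stand's own y, 44 mm above the bench; fixed. A housing on the foot, pushed lower than this, holds the cradle upright; pushed high up towards the stud plate (at about 150 mm height, about 5 N, housing or cross handle) it tips over with the cradle.
- tilt_cradle (a joint): Angle of the tilt cradle about the hinge pin (rad): 0 upright (as at the start; stands by its own weight), 1.571 tipped right over on its rest. A damper (0.25 N m s/rad) slows it: loaded, it goes on over by itself past about 0.8 rad and is down within 2 s. The cradle is a V trough with rubber strips on a spine, with a foot plate below.
- cradle_seat (a point): Where the centre of the housing's underside sits when home: on the foot plate, on a seated housing's axis, 52 mm from the pin on the open side; 4 mm above the bench while upright. Turns with the cradle; own z along the seated axis away from the foot; own axes equal the stand's while upright. Tipped over, the axis lies 96 mm above the bench.
- foot_edge (a point): Middle of the lower edge of the lead-in ramp: 118 mm from the pin on the open side, at bench level, 78 mm wide. The ramp rises 4 mm in 27 mm to the flat foot plate, so a housing can be slid up on to it. Turns with the cradle.
- trough_top (a point): Upper end of the V trough, on the axis of a seated housing, 151 mm above the bench while upright (its lower end: 30 mm). Faces at 90 degrees, mouth about 50 mm wide, so a 54 mm tube centres itself against both. Turns with the cradle.
- cradle_handle (a point): Middle of the cross handle on the cradle's back: a bar along the stand's own y, 10 mm thick, with rubber grips 17 mm thick from 36 to 68 mm either side; 100 mm from the pin, 144 mm above the bench while upright. Turns with the cradle.
- stud_plate (a point): Centre of the upright stud plate's face towards the hinge: 180 mm from the pin, 96 mm above the bench; plate 96 mm wide, its top 139 mm above the bench. FOUR steel studs 8 mm thick, in a square 44 mm apart, stick out 25 mm towards the hinge; the flange of a housing lying home ends about 15 mm before their tips.
Mind the look-alikes: they are no part of the job. Leave any turquoise look-alike of the housing_four alone.

How it is judged:
On the way:
1. the housing with the four-hole flange stands upright on the foot of the upright cradle, against its back (distance between housing_four and cradle_seat below 0.015 m and angle between housing_four's own z axis and vertical below 0.2 rad and value of joint tilt_cradle below 0.2 rad), for 0.2 s.
At the end, for the whole second after the job is handed in: The cradle is tipped over on to its rest (joint above 1.5 rad); the four-hole housing lies at rest in its V, its underside centre within 15 mm of the seat point and its axis within 0.1 rad of the cradle's; the three-hole housing stands upright within 30 mm of where it stood (value of joint tilt_cradle above 1.5 rad and distance between housing_four and cradle_seat below 0.015 m and angle between the z axis of housing_four and the z axis of cradle_seat, either way round below 0.1 rad and linear speed of housing_four below 0.02 m/s and angle between housing_three's own z axis and vertical below 0.1 rad and distance of housing_three from where it was at the start of the episode below 0.03 m); the robot touches nothing.
It fails at once if the four-hole housing topples on to the bench (angle between housing_four's own z axis and vertical above 1.2 rad and height (world z) of housing_four below 0.05 m).
It fails at once if the three-hole housing is toppled (angle between housing_three's own z axis and vertical above 0.6 rad).
It also fails if it takes over 61 s, if anything falls off the work surface, if the arm or the gripper's body presses on something with over 40 N, if the wrist force passes 120 N, or if a joint passes its speed limit or range.

## Robot

A 6-joint arm with a two-finger parallel gripper is mounted at the origin on a cart in front of the work surface, level with it; the furniture and walls round the work are solid. World frame = base frame: x ahead of the robot, y to its left, z up, the work surface at z = 0. Lengths are in m, angles in rad, forces in N, time in s.
With the tool pointing down it reaches from about 0.225 to 0.875 m from the base axis. Payload 3.4 kg.
Tool frame: the origin (TCP) lies at the very end of the fingers, on their centre line; the grasp point (between the pads) lies 19 mm behind it (grip_depth is the distance from the TCP to the grasp point, in m); x points along the fingers, z is the direction in which the jaws open and shut, and the axes are right-handed (so a half turn about x gives the same grasp; the last joint's range is limited). The gripper opens to 85 mm and grips with 20 to 120 N. Pads are 22 mm wide; open, the fingers measure 114 mm over their backs; the gripper's body (76 mm by 85 mm) begins 54 mm behind the grasp point. The pads swing forward as they close: fully open they stand 13 mm farther back than shut.
Start: joints at [-1.239, 0.276, 1.505, -0, 1.361, -0.121], TCP at [0.252, -0.517, 0.231] pointing down, gripper open.
Joint ranges: [-2.89, 2.89], [-0.75, 2.08], [0.22, 2.7], [-1.18, 4.32], [0.11, 2.71], [-2.7, 2.7]. Speed limits (rad/s): [2.57, 2.57, 3.14, 3.14, 3.14, 3.14].

## Interface

Orientations are given as a unit quaternion [w, x, y, z].
In Python, from rig import get_state, get_image, sign_off, grip_depth gives the robot as it stands. The module is installed in compiled form; this text tells all that it offers.
- The arm moves only by the tool arm_command, never from a script. Its argument "series" is a list of rows, each an object with "dp": the shift along the tool's x, y, z scaled (see below), a list of three; "angular": the turn, a rotation vector about the tool's x, y, z scaled (see below), a list of three; "gripper": the finger opening in mm, from 0 to 85.4. A call has exactly 8 rows; each row shifts and turns the pose as measured when the row begins, along the tool's axes as they then stand; what a row does not reach is not made up. The controller multiplies each number of a shift by 0.12 m and each number of a turn by 90 degrees. A row lasts 1/8 s, in which the tool goes at most 62.5 mm and 10.7 degrees, less where a joint would pass 70% of its speed; a pose out of reach is approached as far as the arm can. A call with a number of a shift or a turn outside -1 to 1 is refused whole. A call with a gripper value outside its range is refused whole. The fingers move at their own pace and stop on an object; "grip_force" is the grip in N (left out, the last holds). Time passes only in rows, so rows that do not move let the fingers close, or fill a call up. It gives the time, the measured TCP pose, the force and the opening at its end, in the units of the state.
- get_state(): the state, without advancing time (a new reading comes with each control period).
- get_image(name): name is "side" or "top"; returns a dict with "image" (420x560x3 uint8, blue, green, red), "depth" (420x560 float32, m along the optical axis (not along the pixel's ray), 0 where there is no reading), "mtx" (3x3 intrinsics, pixels), "k1" (the pictures are not rectified: a ray, as slopes to the right and down, at radius r is drawn at 1 + k1 r^2 times it, then the intrinsics apply), "view" (4x4, takes a point from world to camera coordinates). Camera axes: x right, y up, looking along -z (the intrinsics and any distortion apply to the point x, -y, -z); pixel columns grow to the right and rows downward; lengths in m; the calibration is good to about 2 mm. A picture is of the moment at which its call begins.
- sign_off(): hands the job in, once; it reports no verdict.
The state is a dict: "clock": time; "qpos": joint angles; "qd": joint speeds; "effort": joint torques, N m; "position": TCP position; "ee_rot": TCP orientation; "contact_force": force on the tool from outside, world axes, zero at the start; "moment": the same for the moment, N m; "width": finger opening in m.
Only numpy, scipy, OpenCV 4.12 (cv2) and the standard library are available. Lean on these libraries where they do the work, as an engineer would, in place of code of your own. Each camera call takes 0.05 s, during which the arm holds its last target. There are 200 camera calls.

## Working session

There is one attempt and no reset: what is moved stays moved. The work goes in short steps, Python scripts to look and compute and a tool call to move; the robot and the scene stay as the last step left them, time stands still between calls to the robot, and variables do not carry over. Pictures are saved under pics/ and viewed, about 8 in all and at most 12, crops included, and the job is handed in when it is done.

Besides the shell and the picture viewer there is one more tool, called as a command line: name --argument value ..., lists and objects as JSON in quotes. arm_command: Moves the arm, as the interface text tells. Its arguments: {"type":"object","properties":{"series":{"type":"array","items":{"type":"object","properties":{"dp":{"type":"array","items":{"type":"number"}},"angular":{"type":"array","items":{"type":"number"}},"gripper":{"type":"number"}}}},"grip_force":{"type":"number"}},"required":["series"]}

```bash
mkdir -p pics; cat > h.py <<'E'
import numpy as np,cv2
from rig import get_state,get_image
def cap(n,f):
    d=get_image(n);cv2.imwrite(f,d['image']);np.savez(f+'.npz',**{k:np.array(v) for k,v in d.items()});return d
def cloud(d):
    dep=np.array(d['depth']);K=np.array(d['mtx']);h,w=dep.shape
    u,v=np.meshgrid(np.arange(w),np.arange(h))
    pts=np.stack([u,v],-1).reshape(-1,1,2).astype(float)
    n=cv2.undistortPoints(pts,K,np.array([float(d['k1']),0,0,0])).reshape(h,w,2)
    P=np.stack([n[...,0]*dep,-n[...,1]*dep,-dep,np.ones_like(dep)],-1)
    W=P@np.linalg.inv(np.array(d['view'])).T
    W=W[...,:3].copy();W[dep==0]=np.nan;return W
E
python3 - <<'E'
from h import *
s=get_state();print(s)
for n in('top','side'):
    d=cap(n,f'pics/{n}0.png');W=cloud(d);print(n,d['k1'],np.linalg.inv(d['view'])[:3,3],np.nanmedian(W[...,2]))
E
```

```text
{'clock': 0.0, 'qpos': array([-1.23900429e+00,  2.76602477e-01,  1.50616077e+00, -1.86048768e-05,
        1.36066114e+00, -1.20979145e-01]), 'qd': array([ 0.00051454,  0.00020008,  0.00048952, -0.00059093, -0.0013337 ,
        0.00029697]), 'effort': array([ 6.77214175e-04, -4.16773009e+01, -2.45803624e+01,  9.90477793e-05,
        1.11355731e-02, -3.03341405e-07]), 'position': array([ 0.25136543, -0.51655839,  0.23042441]), 'ee_rot': array([ 0.59896329,  0.3754145 ,  0.59997852, -0.37461007]), 'contact_force': array([ 0.11680959, -0.61488194,  0.17911811]), 'moment': array([0.02364055, 0.02066467, 0.00375287]), 'width': 0.08541525087133092}
top 0.005604855782678143 [ 0.39565988 -0.01009662  1.03870584] 0.00496030641277867
side -0.12806898823921486 [0.32908678 0.75274734 0.74122088] 0.06407724810462251
```

View pics/top0.png

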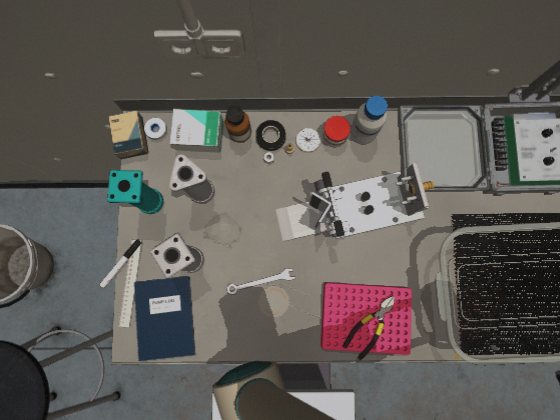

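View pics/side0.png

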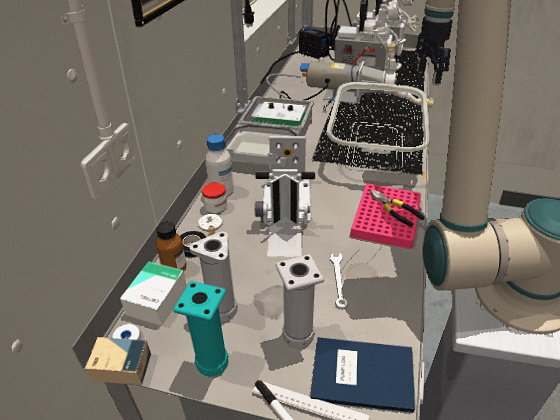

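The top view has housing_four (square grey flange) at about (177,256), the three-lobed one at (187,173) and a turquoise look-alike at (126,186). The stand is at (325–425, 175–235), with its open side to the left. Next I'll measure housing_four and the stand from the depth cloud.

```bash
python3 - <<'E'
from h import *
d=dict(np.load('pics/top0.png.npz'));W=cloud(d);im=d['image'].astype(int)
u,v=np.meshgrid(np.arange(560),np.arange(420))
def sel(r,z0,z1,extra=True):
    m=(u>=r[0])&(u<=r[2])&(v>=r[1])&(v<=r[3])&(W[...,2]>z0)&(W[...,2]<z1)&extra
    return W[m]
def rect(n,P):
    r=cv2.minAreaRect(P[:,:2].astype(np.float32)*1000);print(n,len(P),'c',np.round(r[0],1),'size',np.round(r[1],1),'ang',round(r[2],2),'z',np.round(np.median(P[:,2]),4))
rect('four',sel((145,225,210,285),.172,.19))
rect('three',sel((160,148,220,205),.172,.19))
bright=im.min(2)>130
rect('base',sel((320,165,440,240),.003,.016,bright))
for z0,z1 in((.02,.06),(.06,.1),(.1,.135),(.135,.165)):rect(f'std{z0}',sel((300,160,440,245),z0,z1))
rect('plate',sel((395,160,435,220),.1,.145))
rect('handle',sel((300,160,345,245),.136,.16))
# ramp bright white
rect('ramp',sel((270,195,325,245),-.01,.012,im.min(2)>150))
ds=dict(np.load('pics/side0.png.npz'));W=cloud(ds)
rect('S four',sel((270,250,330,290),.172,.19))
rect('S three',sel((185,228,235,262),.172,.19))
rect('S handle',sel((250,165,320,182),.136,.16))
rect('S plate',sel((265,130,310,175),.1,.145))
rect('S tr',sel((265,165,305,190),.14,.16))
c=cv2.resize(d['image'][140:260,250:450],(800,480),interpolation=cv2.INTER_CUBIC);cv2.imwrite('pics/crop1.png',c)
E
```

```text
four 1147 c [446.8 212.4] size [66.  66.1] ang 33.08 z 0.1805
three 865 c [603.7 195.3] size [74.3 67.8] ang 48.65 z 0.1808
base 2775 c [ 573.7 -203.1] size [121.5 245.2] ang 12.58 z 0.0087
std0.02 1094 c [ 586.7 -221.4] size [131.6 317.4] ang 13.48 z 0.0531
std0.06 562 c [ 587.1 -208.2] size [121.  290.7] ang 12.57 z 0.078
std0.1 511 c [ 571.4 -200.4] size [ 95.1 268.4] ang 13.05 z 0.1197
std0.135 824 c [ 568.5 -182.7] size [135.3 232.5] ang 12.35 z 0.1493
plate 646 c [ 590.8 -289.1] size [76.4 72. ] ang 54.05 z 0.1253
handle 559 c [548.5 -91.4] size [135.3  45.6] ang 12.49 z 0.151
ramp 882 c [544.6 -50.5] size [ 86.5 116.2] ang 13.55 z 0.004
S four 1200 c [447.4 215.5] size [66.1 68.6] ang 32.58 z 0.1794
S three 835 c [604.  197.6] size [73.7 70.6] ang 49.34 z 0.1796
S handle 578 c [549.7 -87.8] size [134.1  44.6] ang 11.28 z 0.149
S plate 530 c [ 574.5 -197.3] size [ 94.3 194.9] ang 13.06 z 0.1226
S tr 444 c [548.5 -87.3] size [91.4 46. ] ang 11.28 z 0.149
```

View pics/crop1.png

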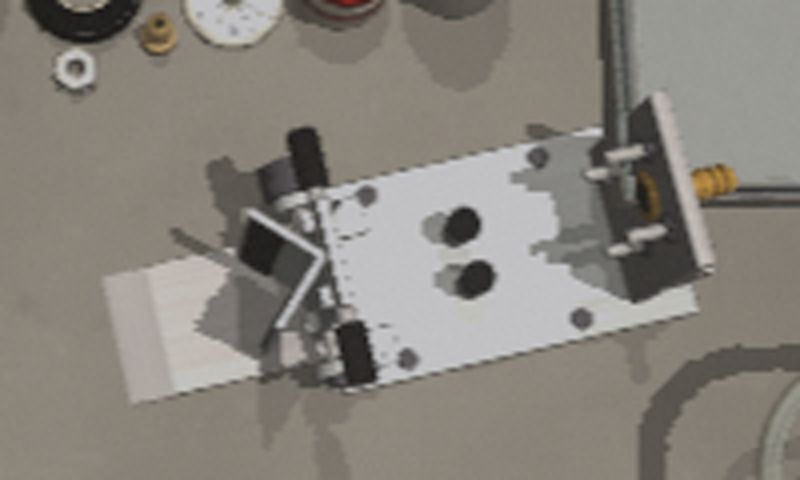

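```bash
cat >> h.py <<'E'
from scipy.spatial.transform import Rotation as R
def plan(pos,yaw,n,pitch=None):
    """rows from current pose to pos with tool down, jaw axis (tool z) at yaw deg (mod 180)"""
    s=get_state();q=s['ee_rot'];r0=R.from_quat([q[1],q[2],q[3],q[0]]);p0=s['position'];M=r0.as_matrix()
    best=None
    for k in(0,180):
        a=np.radians(yaw+k);z=np.array([np.cos(a),np.sin(a),0]);x=np.array([0,0,-1.]);y=np.cross(z,x)
        rt=R.from_matrix(np.stack([x,y,z],1));w=(r0.inv()*rt).as_rotvec()
        if best is None or np.linalg.norm(w)<np.linalg.norm(best):best=w
    print('t',round(s['clock'],2),'p',np.round(p0,4),'jaw yaw',round(np.degrees(np.arctan2(M[1,2],M[0,2])),2),'down',np.round(M[:,0],3),'w',round(s['width'],4),'F',np.round(s['contact_force'],1),'q6',np.round(s['qpos'][5],2),'rot deg',np.round(np.degrees(best),2))
    dw=np.array(pos)-p0
    for i in range(n):
        ri=r0*R.from_rotvec(best*i/n)
        print(i,'dp',np.round(ri.inv().apply(dw/n)/.12,3),'ang',np.round(best/n/(np.pi/2),3))
E
python3 -c "
from h import *
plan([.447,.214,.231],33,16)"
```

```text
t 0.1 p [ 0.2514 -0.5166  0.2305] jaw yaw -64.06 down [-0.001  0.002 -1.   ] w 0.0855 F [-0.5  0.3  0.8] q6 -0.12 rot deg [ 8.294e+01 -9.000e-02  6.000e-02]
0 dp [ 0.     0.258 -0.298] ang [ 0.058 -0.     0.   ]
1 dp [ 0.    0.23 -0.32] ang [ 0.058 -0.     0.   ]
2 dp [ 0.     0.2   -0.339] ang [ 0.058 -0.     0.   ]
3 dp [ 0.     0.169 -0.356] ang [ 0.058 -0.     0.   ]
4 dp [ 0.     0.136 -0.37 ] ang [ 0.058 -0.     0.   ]
5 dp [ 0.     0.102 -0.38 ] ang [ 0.058 -0.     0.   ]
6 dp [ 0.     0.067 -0.388] ang [ 0.058 -0.     0.   ]
7 dp [ 0.     0.032 -0.393] ang [ 0.058 -0.     0.   ]
8 dp [ 0.    -0.004 -0.394] ang [ 0.058 -0.     0.   ]
9 dp [ 0.    -0.039 -0.392] ang [ 0.058 -0.     0.   ]
10 dp [ 0.    -0.075 -0.387] ang [ 0.058 -0.     0.   ]
11 dp [-0.    -0.109 -0.378] ang [ 0.058 -0.     0.   ]
12 dp [-0.    -0.143 -0.367] ang [ 0.058 -0.     0.   ]
13 dp [-0.    -0.176 -0.353] ang [ 0.058 -0.     0.   ]
14 dp [-0.    -0.207 -0.335] ang [ 0.058 -0.     0.   ]
15 dp [-0.    -0.236 -0.315] ang [ 0.058 -0.     0.   ]
```

```bash
sed -i 's/for k in(0,180):/for k in ks:/; s/n,pitch=None/n,ks=(0,180)/' h.py
sed -i "s/        if best is None/        if len(ks)==1 and w[0]>0: pass\n        if best is None/" h.py
python3 -c "
from h import *
plan([.447,.214,.231],33,16,(0,))"
```

```text
t 0.1 p [ 0.2514 -0.5166  0.2305] jaw yaw -64.06 down [-0.001  0.002 -1.   ] w 0.0855 F [-0.5  0.3  0.8] q6 -0.12 rot deg [-9.706e+01 -6.000e-02 -9.000e-02]
0 dp [ 0.     0.258 -0.298] ang [-0.067 -0.    -0.   ]
1 dp [ 0.     0.288 -0.269] ang [-0.067 -0.    -0.   ]
2 dp [ 0.     0.315 -0.237] ang [-0.067 -0.    -0.   ]
3 dp [ 0.     0.338 -0.202] ang [-0.067 -0.    -0.   ]
4 dp [ 0.     0.358 -0.165] ang [-0.067 -0.    -0.   ]
5 dp [ 0.     0.373 -0.127] ang [-0.067 -0.    -0.   ]
6 dp [ 0.     0.384 -0.086] ang [-0.067 -0.    -0.   ]
7 dp [-0.     0.391 -0.045] ang [-0.067 -0.    -0.   ]
8 dp [-0.     0.394 -0.004] ang [-0.067 -0.    -0.   ]
9 dp [-0.     0.392  0.038] ang [-0.067 -0.    -0.   ]
10 dp [-0.     0.386  0.079] ang [-0.067 -0.    -0.   ]
11 dp [-0.     0.375  0.119] ang [-0.067 -0.    -0.   ]
12 dp [-0.     0.361  0.158] ang [-0.067 -0.    -0.   ]
13 dp [-0.     0.342  0.196] ang [-0.067 -0.    -0.   ]
14 dp [-0.     0.319  0.231] ang [-0.067 -0.    -0.   ]
15 dp [-0.     0.293  0.263] ang [-0.067 -0.    -0.   ]
```

arm_command --series '[{"dp":[0,0.26,-0.3],"angular":[-0.067,0,0],"gripper":85},{"dp":[0,0.29,-0.27],"angular":[-0.067,0,0],"gripper":85},{"dp":[0,0.315,-0.24],"angular":[-0.067,0,0],"gripper":85},{"dp":[0,0.34,-0.2],"angular":[-0.067,0,0],"gripper":85},{"dp":[0,0.36,-0.165],"angular":[-0.067,0,0],"gripper":85},{"dp":[0,0.375,-0.127],"angular":[-0.067,0,0],"gripper":85},{"dp":[0,0.384,-0.086],"angular":[-0.067,0,0],"gripper":85},{"dp":[0,0.39,-0.045],"angular":[-0.067,0,0],"gripper":85}]'

```text
clock: 1.1
position: [0.3477, -0.1405, 0.2279]
ee_rot: [0.7, 0.092, 0.702, -0.088]
contact_force: [1.5, 0.3, -0.6]
width: 0.0851
```

```bash

python3 -c "
from h import *
plan([.447,.214,.231],33,8,(0,))"
```

```text
t 1.1 p [ 0.3477 -0.1405  0.2279] jaw yaw -14.66 down [-0.002  0.006 -1.   ] w 0.0851 F [ 1.5  0.3 -0.6] q6 -0.32 rot deg [-4.766e+01 -3.000e-02 -3.800e-01]
0 dp [-0.001  0.383  0.007] ang [-0.066 -0.    -0.001]
1 dp [-0.001  0.381  0.046] ang [-0.066 -0.    -0.001]
2 dp [-0.002  0.374  0.086] ang [-0.066 -0.    -0.001]
3 dp [-0.002  0.363  0.124] ang [-0.066 -0.    -0.001]
4 dp [-0.002  0.348  0.161] ang [-0.066 -0.    -0.001]
5 dp [-0.003  0.329  0.196] ang [-0.066 -0.    -0.001]
6 dp [-0.003  0.307  0.229] ang [-0.066 -0.    -0.001]
7 dp [-0.003  0.282  0.26 ] ang [-0.066 -0.    -0.001]
```

Tracking is good.

arm_command --series '[{"dp":[-0.005,0.383,0.007],"angular":[-0.066,0,-0.002],"gripper":85},{"dp":[-0.005,0.381,0.046],"angular":[-0.066,0,0],"gripper":85},{"dp":[-0.005,0.374,0.086],"angular":[-0.066,0,-0.002],"gripper":85},{"dp":[-0.005,0.363,0.124],"angular":[-0.066,0,0],"gripper":85},{"dp":[-0.005,0.348,0.161],"angular":[-0.066,0,0],"gripper":85},{"dp":[-0.005,0.33,0.196],"angular":[-0.066,0,0],"gripper":85},{"dp":[-0.003,0.307,0.229],"angular":[-0.066,0,0],"gripper":85},{"dp":[-0.003,0.282,0.26],"angular":[-0.066,0,0],"gripper":85}]'

```text
clock: 2.1
position: [0.4426, 0.2277, 0.2311]
ee_rot: [0.674, -0.21, 0.676, 0.21]
contact_force: [0.5, -0.8, 0.1]
width: 0.0853
```

```bash

python3 -c "
from h import *
plan([.447,.214,.231],33,1,(0,))
cap('side','pics/side1.png')"
```

```text
t 2.1 p [0.4426 0.2277 0.2311] jaw yaw 34.53 down [-0.003 -0.002 -1.   ] w 0.0853 F [ 0.5 -0.8  0.1] q6 -0.27 rot deg [ 1.53 -0.18  0.01]
0 dp [ 0.001 -0.115 -0.034] ang [ 0.017 -0.002  0.   ]
```

View pics/side1.png

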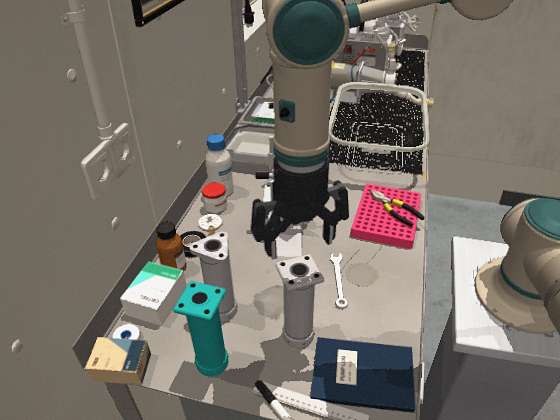

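arm_command --series '[{"dp":[0,-0.115,-0.034],"angular":[0.017,-0.002,0],"gripper":85},{"dp":[0,0,0],"angular":[0,0,0],"gripper":85},{"dp":[0.15,0,0],"angular":[0,0,0],"gripper":85},{"dp":[0.15,0,0],"angular":[0,0,0],"gripper":85},{"dp":[0.1,0,0],"angular":[0,0,0],"gripper":85},{"dp":[0,0,0],"angular":[0,0,0],"gripper":85},{"dp":[0,0,0],"angular":[0,0,0],"gripper":85},{"dp":[0,0,0],"angular":[0,0,0],"gripper":85}]'

```text
clock: 3.15
position: [0.4486, 0.2155, 0.1821]
ee_rot: [0.68, -0.198, 0.677, 0.201]
contact_force: [-0.4, 0.3, -0.5]
width: 0.0852
```

```bash

python3 -c "
from h import *
plan([.447,.214,.152],33,1,(0,))
d=cap('side','pics/side2.png')
cv2.imwrite('pics/c2.png',cv2.resize(d['image'][190:360,220:390],(600,600)))"
```

```text
t 3.15 p [0.4486 0.2155 0.1821] jaw yaw 32.78 down [ 0.002  0.006 -1.   ] w 0.0852 F [-0.4  0.3 -0.5] q6 -0.27 rot deg [-0.21  0.27 -0.24]
0 dp [ 0.251 -0.005 -0.02 ] ang [-0.002  0.003 -0.003]
```

View pics/c2.png

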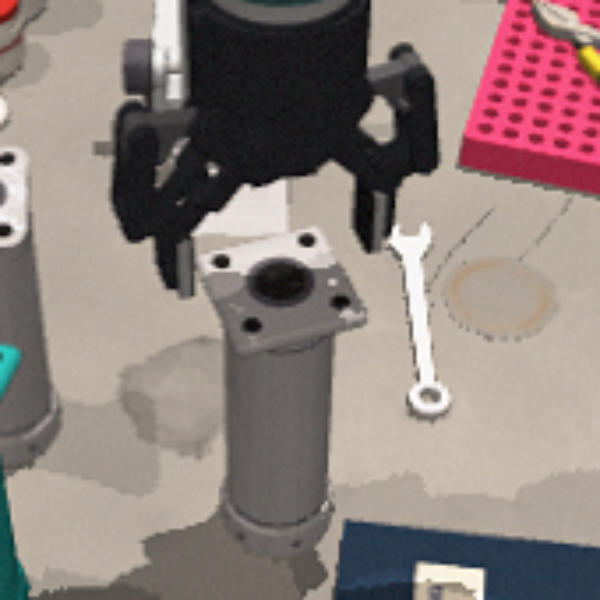

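arm_command --series '[{"dp":[0.14,-0.005,-0.015],"angular":[-0.002,0.003,-0.003],"gripper":85},{"dp":[0.14,0,0],"angular":[0,0,0],"gripper":85},{"dp":[0.01,0,0],"angular":[0,0,0],"gripper":85},{"dp":[0,0,0],"angular":[0,0,0],"gripper":60},{"dp":[0,0,0],"angular":[0,0,0],"gripper":60},{"dp":[0,0,0],"angular":[0,0,0],"gripper":60},{"dp":[0,0,0],"angular":[0,0,0],"gripper":60},{"dp":[0,0,0],"angular":[0,0,0],"gripper":60}]' --grip_force 80

```text
clock: 4.2
position: [0.4492, 0.215, 0.1497]
ee_rot: [0.68, -0.201, 0.676, 0.201]
contact_force: [-0.1, 0.2, -2.1]
width: 0.0646
```

```bash

python3 -c "
from h import *
plan([.447,.214,.152],33,1,(0,))"
```

```text
t 4.2 p [0.4492 0.215  0.1497] jaw yaw 33.02 down [ 0.006  0.001 -1.   ] w 0.0646 F [-0.1  0.2 -2.1] q6 -0.27 rot deg [0.02 0.32 0.13]
0 dp [-0.019  0.003 -0.02 ] ang [0.    0.004 0.001]
```

arm_command --series '[{"dp":[-0.06,0,0],"angular":[0,0,0],"gripper":60},{"dp":[-0.08,0,0],"angular":[0,0,0],"gripper":60},{"dp":[-0.1,0,0],"angular":[0,0,0],"gripper":60},{"dp":[-0.08,0,0],"angular":[0,0,0],"gripper":60},{"dp":[0,0,0],"angular":[0,0,0],"gripper":60},{"dp":[0,0,0],"angular":[0,0,0],"gripper":60},{"dp":[0,0,0],"angular":[0,0,0],"gripper":60},{"dp":[0,0,0],"angular":[0,0,0],"gripper":60}]'

```text
clock: 5.2
position: [0.447, 0.2145, 0.1887]
ee_rot: [0.678, -0.201, 0.678, 0.201]
contact_force: [-1.0, 0.3, -7.4]
width: 0.0642
```

```bash

python3 -c "
from h import *
plan([.528,.004,.188],12.5,8,(0,))
d=cap('side','pics/side3.png')
cv2.imwrite('pics/c3.png',cv2.resize(d['image'][150:390,160:400],(600,600)))"
```

```text
t 5.2 p [0.447  0.2145 0.1887] jaw yaw 33.02 down [ 0.001 -0.    -1.   ] w 0.0642 F [-1.   0.3 -7.4] q6 -0.27 rot deg [20.52  0.03  0.03]
0 dp [ 0.001 -0.23  -0.049] ang [0.028 0.    0.   ]
1 dp [ 0.001 -0.232 -0.038] ang [0.028 0.    0.   ]
2 dp [ 0.001 -0.233 -0.028] ang [0.028 0.    0.   ]
3 dp [ 0.001 -0.234 -0.018] ang [0.028 0.    0.   ]
4 dp [ 0.001 -0.235 -0.007] ang [0.028 0.    0.   ]
5 dp [ 0.001 -0.235  0.003] ang [0.028 0.    0.   ]
6 dp [ 0.001 -0.234  0.014] ang [0.028 0.    0.   ]
7 dp [ 0.001 -0.234  0.024] ang [0.028 0.    0.   ]
```

View pics/c3.png

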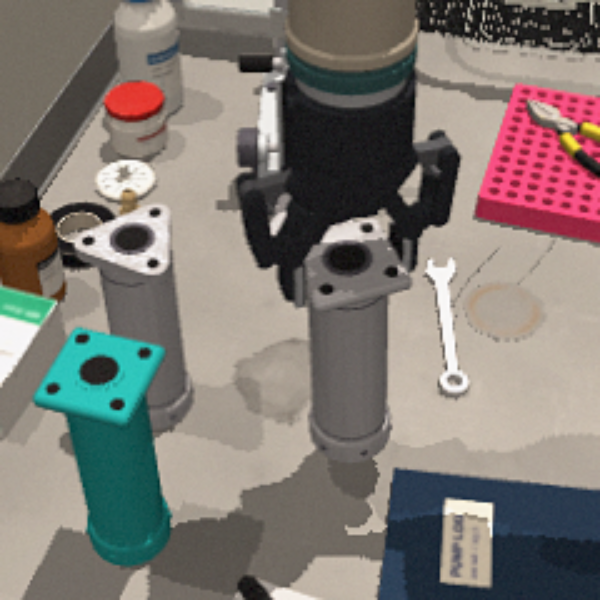

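The crop shows housing_four hanging upright at about (348,350), clear of the bench, with a 7 N weight reading. I'll carry it toward the stand.

arm_command --series '[{"dp":[0,-0.12,-0.025],"angular":[0.028,0,0],"gripper":60},{"dp":[0,-0.232,-0.038],"angular":[0.028,0,0],"gripper":60},{"dp":[0,-0.233,-0.028],"angular":[0.028,0,0],"gripper":60},{"dp":[0,-0.234,-0.018],"angular":[0.028,0,0],"gripper":60},{"dp":[0,-0.235,-0.007],"angular":[0.028,0,0],"gripper":60},{"dp":[0,-0.235,0.003],"angular":[0.028,0,0],"gripper":60},{"dp":[0,-0.234,0.014],"angular":[0.028,0,0],"gripper":60},{"dp":[0,-0.15,0.02],"angular":[0.028,0,0],"gripper":60}]'

```text
clock: 6.25
position: [0.5219, 0.0135, 0.1883]
ee_rot: [0.704, -0.074, 0.703, 0.069]
contact_force: [0.1, 0.3, -6.9]
width: 0.0642
```

```bash

python3 -c "
from h import *
plan([.537,-.038,.188],12.5,4,(0,))"
```

```text
t 6.25 p [0.5219 0.0135 0.1883] jaw yaw 11.61 down [ 0.001 -0.006 -1.   ] w 0.0642 F [ 0.1  0.3 -6.9] q6 -0.3 rot deg [-0.89 -0.03  0.33]
0 dp [ 0.001 -0.111  0.009] ang [-0.002 -0.     0.001]
1 dp [ 0.001 -0.111  0.009] ang [-0.002 -0.     0.001]
2 dp [ 0.001 -0.111  0.008] ang [-0.002 -0.     0.001]
3 dp [ 0.001 -0.111  0.008] ang [-0.002 -0.     0.001]
```

arm_command --series '[{"dp":[0,-0.111,0.009],"angular":[-0.005,0,0.002],"gripper":60},{"dp":[0,-0.111,0.009],"angular":[-0.003,0,0.001],"gripper":60},{"dp":[0,-0.111,0.008],"angular":[-0.002,0,0.001],"gripper":60},{"dp":[0,-0.08,0.008],"angular":[0,0,0],"gripper":60},{"dp":[0,0,0],"angular":[0,0,0],"gripper":60},{"dp":[0,0,0],"angular":[0,0,0],"gripper":60},{"dp":[0,0,0],"angular":[0,0,0],"gripper":60},{"dp":[0,0,0],"angular":[0,0,0],"gripper":60}]'

```text
clock: 7.25
position: [0.5364, -0.0362, 0.188]
ee_rot: [0.702, -0.076, 0.704, 0.078]
contact_force: [0.3, -0.3, -6.5]
width: 0.0644
```

```bash

python3 -c "
from h import *
plan([.537,-.038,.188],12.5,4,(0,))
d=cap('side','pics/side4.png');e=cap('top','pics/top4.png')
a=cv2.resize(d['image'][120:300,220:340],(400,600));b=cv2.resize(e['image'][130:280,240:340],(400,600))
cv2.imwrite('pics/c4.png',np.hstack([a,b]))
W=cloud(d);u,v=np.meshgrid(np.arange(560),np.arange(420))
m=(W[...,2]>.205)&(W[...,2]<.232)&(u>240)&(u<330)&(v>130)&(v<260)&(d['image'].min(2)>60)
P=W[m];print(len(P),cv2.minAreaRect(P[:,:2].astype(np.float32)*1000),np.median(P[:,2]))
np.save('pts.npy',W)
"
```

```text
t 7.25 p [ 0.5364 -0.0362  0.188 ] jaw yaw 12.55 down [-0.002  0.003 -1.   ] w 0.0644 F [ 0.3 -0.3 -6.5] q6 -0.42 rot deg [ 0.05 -0.1  -0.2 ]
0 dp [-0.    -0.004  0.   ] ang [ 0.    -0.    -0.001]
1 dp [-0.    -0.004  0.   ] ang [ 0.    -0.    -0.001]
2 dp [-0.    -0.004  0.   ] ang [ 0.    -0.    -0.001]
3 dp [-0.    -0.004  0.   ] ang [ 0.    -0.    -0.001]
594 ((539.8699951171875, -31.865543365478516), (84.59188079833984, 66.28426361083984), 9.177788734436035) 0.21789750313696904
```

View pics/c4.png

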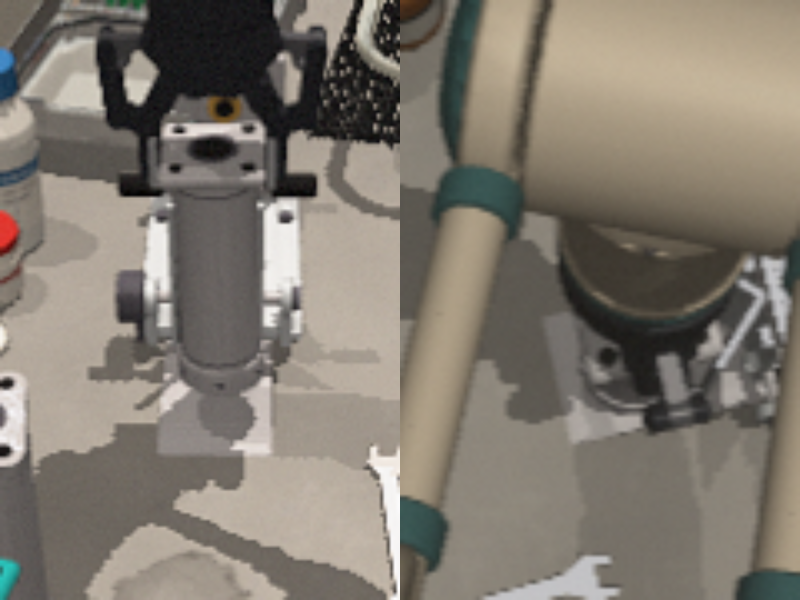

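arm_command --series '[{"dp":[0,-0.055,0.006],"angular":[0,0,0],"gripper":60},{"dp":[0,-0.055,0],"angular":[0,0,0],"gripper":60},{"dp":[0.08,0,0],"angular":[0,0,0],"gripper":60},{"dp":[0.08,0,0],"angular":[0,0,0],"gripper":60},{"dp":[0.05,0,0],"angular":[0,0,0],"gripper":60},{"dp":[0,0,0],"angular":[0,0,0],"gripper":60},{"dp":[0,0,0],"angular":[0,0,0],"gripper":60},{"dp":[0,0,0],"angular":[0,0,0],"gripper":60}]'

```text
clock: 8.35
position: [0.5399, -0.0497, 0.1603]
ee_rot: [0.702, -0.076, 0.704, 0.079]
contact_force: [0.6, -0.6, -7.9]
width: 0.0644
```

```bash

python3 -c "
from h import *
plan([.216*.167+.976*.5165,-.976*.167+.216*.5165,.155],12.5,1,(0,))
d=cap('side','pics/side5.png')
W=cloud(d);P=W.reshape(-1,3);P=P[~np.isnan(P[:,0])]
s=.2164*P[:,0]-.9763*P[:,1];l=.9763*P[:,0]+.2164*P[:,1];z=P[:,2]
# tube front surface near axis, and handle grips
m=(abs(l-.5165)<.04)&(z>.05)&(z<.13)&(s>.1)&(s<.2)
A=np.c_[s,l][m]*1000
near=A[abs(A[:,1]-516.5)<5];print('tube front s',np.percentile(near[:,0],[10,50,90]),len(near))
from scipy.optimize import least_squares
A=A[A[:,0]<170]
r=least_squares(lambda q:np.hypot(A[:,0]-q[0],A[:,1]-q[1])-27,[165,516],loss='soft_l1');print('axis s,l',r.x,np.abs(r.fun).mean(),len(A))
g=(abs(abs(l-.5165)-.052)<.016)&(z>.12)&(z<.158)&(s>.19)&(s<.25);G=np.c_[s,l,z][g]*1000
for sg in(-1,1):
  q=G[(G[:,1]-516.5)*sg>0];print('grip',len(q),np.percentile(q,[5,50,95],axis=0).round(1).tolist())
"
```

```text
t 8.35 p [ 0.5399 -0.0497  0.1603] jaw yaw 12.55 down [-0.004  0.003 -1.   ] w 0.0644 F [ 0.6 -0.6 -7.9] q6 -0.44 rot deg [ 0.05 -0.16 -0.22]
0 dp [ 0.044 -0.015 -0.001] ang [ 0.001 -0.002 -0.002]
tube front s [136.23700481 137.77583972 139.99670282] 143
axis s,l [164.58537697 515.74470527] 1.0298242446082202 665
grip 70 [[212.3, 450.5, 140.9], [215.2, 460.7, 148.1], [223.0, 470.8, 152.7]]
grip 55 [[211.4, 570.0, 138.9], [215.3, 577.0, 148.2], [226.7, 583.8, 152.5]]
```

arm_command --series '[{"dp":[0,-0.015,0.004],"angular":[0,0,0],"gripper":60},{"dp":[0.02,0,0],"angular":[0,0,0],"gripper":60},{"dp":[0.02,0,0],"angular":[0,0,0],"gripper":60},{"dp":[0,0,0],"angular":[0,0,0],"gripper":60},{"dp":[0,0,0],"angular":[0,0,0],"gripper":60},{"dp":[0,0,0],"angular":[0,0,0],"gripper":60},{"dp":[0,0,0],"angular":[0,0,0],"gripper":60},{"dp":[0,0,0],"angular":[0,0,0],"gripper":60}]'

```text
clock: 9.4
position: [0.5412, -0.0515, 0.1558]
ee_rot: [0.702, -0.076, 0.704, 0.078]
contact_force: [-0.1, 0.4, -6.6]
width: 0.0644
```

arm_command --series '[{"dp":[0.012,0,0],"angular":[0,0,0],"gripper":60},{"dp":[0.008,0,0],"angular":[0,0,0],"gripper":60},{"dp":[0,0,0],"angular":[0,0,0],"gripper":60},{"dp":[0,0,0],"angular":[0,0,0],"gripper":60},{"dp":[0,0,0],"angular":[0,0,0],"gripper":60},{"dp":[0,0,0],"angular":[0,0,0],"gripper":60},{"dp":[0,0,0],"angular":[0,0,0],"gripper":60},{"dp":[0,0,0],"angular":[0,0,0],"gripper":60}]'

```text
clock: 10.4
position: [0.5413, -0.0516, 0.154]
ee_rot: [0.702, -0.076, 0.703, 0.078]
contact_force: [0.1, -0.0, -5.9]
width: 0.0645
```

arm_command --series '[{"dp":[0.01,0,0],"angular":[0,0,0],"gripper":60},{"dp":[0,0,0],"angular":[0,0,0],"gripper":60},{"dp":[0,0,0],"angular":[0,0,0],"gripper":60},{"dp":[0,0,0],"angular":[0,0,0],"gripper":60},{"dp":[0,0,0],"angular":[0,0,0],"gripper":70},{"dp":[0,0,0],"angular":[0,0,0],"gripper":76},{"dp":[0,0,0],"angular":[0,0,0],"gripper":82},{"dp":[0,0,0],"angular":[0,0,0],"gripper":85}]'

```text
clock: 11.4
position: [0.544, -0.0522, 0.1558]
ee_rot: [0.705, -0.077, 0.701, 0.077]
contact_force: [-0.0, -0.3, 0.1]
width: 0.0851
```

```bash
cat > m.py <<'E'
from h import *
import sys
d=cap('side',sys.argv[1])
W=cloud(d);P=W.reshape(-1,3);P=P[~np.isnan(P[:,0])]
s=.2164*P[:,0]-.9763*P[:,1];l=.9763*P[:,0]+.2164*P[:,1];z=P[:,2]
from scipy.optimize import least_squares
for z0,z1 in((.04,.08),(.08,.12),(.12,.155)):
    m=(abs(l-.5165)<.035)&(z>z0)&(z<z1)&(s>.1)&(s<.165)
    A=np.c_[s,l][m]*1000
    r=least_squares(lambda q:np.hypot(A[:,0]-q[0],A[:,1]-q[1])-27,[165,516],loss='soft_l1');print(z0,'axis s,l',r.x.round(1),np.abs(r.fun).mean().round(2),len(A))
m=(abs(l-.5165)<.04)&(z>.17)&(z<.19)&(s>.1)&(s<.22)&(np.array(d['image']).reshape(-1,3)[~np.isnan(W.reshape(-1,3)[:,0])].min(1)>60)
A=np.c_[s,l][m]*1000;print('flange',cv2.minAreaRect(A.astype(np.float32)),np.median(z[m]))
E
python3 m.py pics/side6.png; python3 -c "
from h import *
plan([.541,-.0516,.25],12.5,1,(0,))"
```

```text
0.04 axis s,l [166.4 515.1] 0.94 309
0.08 axis s,l [166.4 514.8] 0.85 336
0.12 axis s,l [166.5 514.7] 0.87 319
flange ((163.01451110839844, 512.6939697265625), (66.33362579345703, 69.64633178710938), 0.1928444355726242) 0.1831400656864211
t 11.45 p [ 0.544  -0.0522  0.1558] jaw yaw 12.56 down [ 0.006  0.001 -1.   ] w 0.0849 F [-1.4  0.3  0.2] q6 -0.44 rot deg [0.06 0.32 0.02]
0 dp [-0.785  0.01  -0.019] ang [0.001 0.004 0.   ]
```

arm_command --series '[{"dp":[0,0,-0.025],"angular":[0,0.003,0],"gripper":85},{"dp":[-0.15,0,0],"angular":[0,0,0],"gripper":85},{"dp":[-0.3,0,0],"angular":[0,0,0],"gripper":85},{"dp":[-0.4,0,0],"angular":[0,0,0],"gripper":85},{"dp":[0,0.35,0],"angular":[0,0,0],"gripper":0},{"dp":[0,0.35,0],"angular":[0,0,0],"gripper":0},{"dp":[0,0,0],"angular":[0,0,0],"gripper":0},{"dp":[0,0,0],"angular":[0,0,0],"gripper":0}]'

```text
clock: 12.45
position: [0.5222, 0.0301, 0.2613]
ee_rot: [0.703, -0.077, 0.702, 0.077]
contact_force: [-0.2, 0.2, -0.7]
width: 0.0119
```

```bash
python3 m.py pics/side7.png; python3 -c "
from h import *
s,l=.100,.5155
plan([.2164*s+.9763*l,-.9763*s+.2164*l,.165],12.5,1,(0,))
d=cap('top','pics/top7.png')
e=np.load('pics/side7.png.npz')['image']
cv2.imwrite('pics/c7.png',np.hstack([cv2.resize(e[100:300,200:340],(400,571)),cv2.resize(d['image'][120:270,230:335],(400,571))]))"
```

```text
0.04 axis s,l [166.6 514.8] 1.03 312
0.08 axis s,l [166.6 514.9] 0.9 337
0.12 axis s,l [166.5 514.9] 0.89 319
flange ((163.93399047851562, 514.6717529296875), (67.01261901855469, 66.28504180908203), 1.581103801727295) 0.18335753208664796
t 12.5 p [0.5222 0.0301 0.2613] jaw yaw 12.43 down [ 0.001 -0.    -1.   ] w 0.0044 F [-0.3  0.7 -0.1] q6 -0.29 rot deg [-0.07  0.06  0.02]
0 dp [ 0.802 -0.136 -0.008] ang [-0.001  0.001  0.   ]
```

View pics/c7.png

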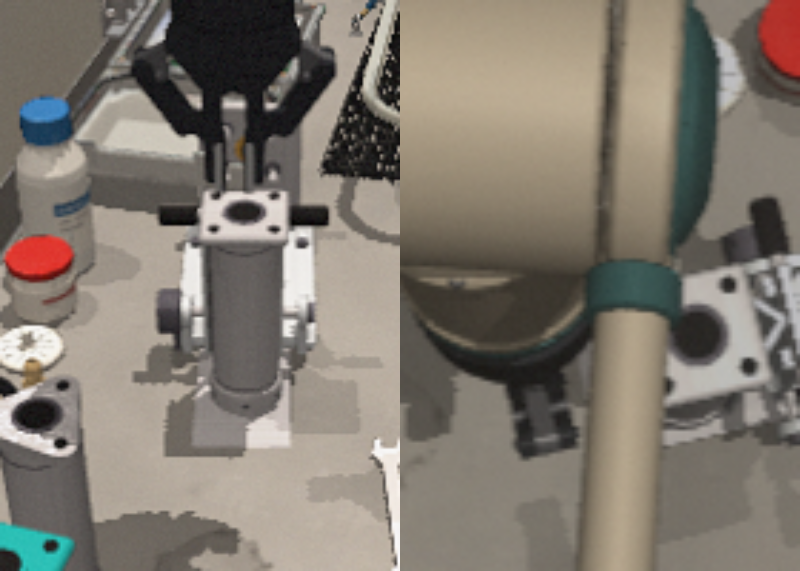

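The views show the housing upright on the foot, centred between the handle grips. Its measured axis is within about 3 mm of the seat. Next I'll lower the closed fingers in front of the flange and push.

arm_command --series '[{"dp":[0.2,0,0],"angular":[0,0,0],"gripper":0},{"dp":[0.3,0,0],"angular":[0,0,0],"gripper":0},{"dp":[0.25,0,0],"angular":[0,0,0],"gripper":0},{"dp":[0.03,0,0],"angular":[0,0,0],"gripper":0},{"dp":[0,-0.1,-0.008],"angular":[0,0,0],"gripper":0},{"dp":[0,-0.1,0],"angular":[0,0,0],"gripper":0},{"dp":[0,0,0],"angular":[0,0,0],"gripper":0},{"dp":[0,0,0],"angular":[0,0,0],"gripper":0}]'

```text
clock: 13.55
position: [0.5315, -0.0017, 0.1688]
ee_rot: [0.706, -0.075, 0.7, 0.072]
contact_force: [-0.1, 0.0, -0.2]
width: -0.0002
```

arm_command --series '[{"dp":[0.02,-0.03,-0.025],"angular":[0,0,0],"gripper":0},{"dp":[0,-0.06,0],"angular":[0,0,0],"gripper":0},{"dp":[0,-0.06,0],"angular":[0,0,0],"gripper":0},{"dp":[0,-0.07,0],"angular":[0,0,0],"gripper":0},{"dp":[0,-0.07,0],"angular":[0,0,0],"gripper":0},{"dp":[0,-0.07,0],"angular":[0,0,0],"gripper":0},{"dp":[0,-0.07,0],"angular":[0,0,0],"gripper":0},{"dp":[0,-0.07,0],"angular":[0,0,0],"gripper":0}]'

```text
clock: 14.55
position: [0.5427, -0.0507, 0.171]
ee_rot: [0.71, -0.066, 0.697, 0.08]
contact_force: [-1.3, 3.2, 3.4]
width: 0.0001
```

```bash
python3 -c "
from h import *
s,l=.24,.5155
plan([.2164*s+.9763*l,-.9763*s+.2164*l,.168],12.5,8,(0,))
d=cap('side','pics/side8.png')
cv2.imwrite('pics/c8.png',cv2.resize(d['image'][80:280,200:360],(480,600)))"
```

```text
t 14.55 p [ 0.5427 -0.0507  0.171 ] jaw yaw 11.88 down [ 0.016  0.022 -1.   ] w 0.0001 F [-1.3  3.2  3.4] q6 -0.46 rot deg [-0.61  1.16 -1.04]
0 dp [ 0.002 -0.076 -0.003] ang [-0.001  0.002 -0.001]
1 dp [ 0.002 -0.076 -0.003] ang [-0.001  0.002 -0.001]
2 dp [ 0.002 -0.076 -0.003] ang [-0.001  0.002 -0.001]
3 dp [ 0.002 -0.076 -0.003] ang [-0.001  0.002 -0.001]
4 dp [ 0.002 -0.076 -0.003] ang [-0.001  0.002 -0.001]
5 dp [ 0.003 -0.076 -0.003] ang [-0.001  0.002 -0.001]
6 dp [ 0.003 -0.076 -0.003] ang [-0.001  0.002 -0.001]
7 dp [ 0.003 -0.076 -0.003] ang [-0.001  0.002 -0.001]
```

View pics/c8.png

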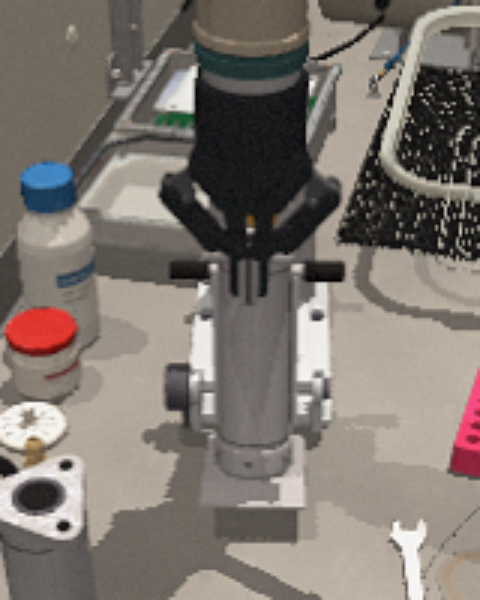

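The crop shows the cradle and housing tipping together. The foot has lifted at (253,500) and the housing sits flush in the V. The push force is about 4 N, so I'll carry on.

arm_command --series '[{"dp":[0.005,-0.08,-0.003],"angular":[-0.002,0.004,-0.004],"gripper":0},{"dp":[0.005,-0.08,-0.003],"angular":[-0.001,0.003,-0.003],"gripper":0},{"dp":[0.003,-0.08,-0.003],"angular":[-0.001,0.003,-0.003],"gripper":0},{"dp":[0.003,-0.08,-0.003],"angular":[-0.001,0.003,-0.002],"gripper":0},{"dp":[0.003,-0.08,-0.003],"angular":[-0.001,0.002,-0.002],"gripper":0},{"dp":[0.003,-0.08,-0.003],"angular":[-0.001,0.002,-0.001],"gripper":0},{"dp":[0.003,-0.08,-0.003],"angular":[-0.001,0.002,-0.001],"gripper":0},{"dp":[0.003,-0.08,-0.003],"angular":[-0.001,0.002,-0.001],"gripper":0}]'

```text
clock: 15.6
position: [0.5587, -0.1309, 0.1726]
ee_rot: [0.7, -0.083, 0.705, 0.074]
contact_force: [0.9, 0.2, -0.3]
width: 0.0
```

arm_command --series '[{"dp":[-0.1,0,0],"angular":[0,0,0],"gripper":0},{"dp":[-0.25,0,0],"angular":[0,0,0],"gripper":0},{"dp":[-0.3,0,0],"angular":[0,0,0],"gripper":0},{"dp":[-0.3,0,0],"angular":[0,0,0],"gripper":0},{"dp":[-0.1,0.4,0],"angular":[0,0,0],"gripper":0},{"dp":[0,0.4,0],"angular":[0,0,0],"gripper":0},{"dp":[0,0.4,0],"angular":[0,0,0],"gripper":0},{"dp":[0,0.2,0],"angular":[0,0,0],"gripper":0}]'

```text
clock: 16.6
position: [0.523, 0.035, 0.3044]
ee_rot: [0.702, -0.082, 0.704, 0.07]
contact_force: [-0.3, 0.0, -0.8]
width: 0.0004
```

arm_command --series '[{"dp":[0,0,-0.3],"angular":[0,0,0],"gripper":0},{"dp":[0,0,-0.3],"angular":[0,0,0],"gripper":0},{"dp":[0,0,-0.3],"angular":[0,0,0],"gripper":0},{"dp":[0,0,-0.3],"angular":[0,0,0],"gripper":0},{"dp":[0,0,0],"angular":[0,0,0],"gripper":0},{"dp":[0,0,0],"angular":[0,0,0],"gripper":0},{"dp":[0,0,0],"angular":[0,0,0],"gripper":0},{"dp":[0,0,0],"angular":[0,0,0],"gripper":0}]'

```text
clock: 17.6
position: [0.38, 0.0053, 0.3093]
ee_rot: [0.704, -0.086, 0.701, 0.072]
contact_force: [0.6, 0.5, 0.4]
width: 0.0002
```

```bash
python3 -c "
from h import *
d=cap('side','pics/side9.png');e=cap('top','pics/top9.png')
cv2.imwrite('pics/c9.png',np.hstack([cv2.resize(d['image'][100:330,170:350],(400,511)),cv2.resize(e['image'][140:270,230:440][:, :],(400,511))]))
W=cloud(e).reshape(-1,3);W=W[~np.isnan(W[:,0])]
s=(.2164*W[:,0]-.9763*W[:,1])*1e3;l=(.9763*W[:,0]+.2164*W[:,1])*1e3;z=W[:,2]*1e3
for a in range(180,420,15):
    m=(s>a)&(s<a+15)&(abs(l-515)<8);print(a,m.sum(),np.round(np.median(z[m]),1),end=' | ')
f=cloud(d);u,v=np.meshgrid(np.arange(560),np.arange(420))
for n,F,r in(('S',f,(185,228,235,262)),('T',cloud(e),(160,148,220,205))):
    m=(F[...,2]>.172)&(F[...,2]<.19)&(u>r[0])&(u<r[2])&(v>r[1])&(v<r[3]);print('three',n,cv2.minAreaRect((F[m][:,:2]*1000).astype(np.float32)) if m.sum() else 0)
st=get_state();print(st['clock'],st['position'],st['contact_force'])
"
```

```text
180 84 123.6 | 195 53 125.3 | 210 54 123.2 | 225 54 123.6 | 240 54 122.8 | 255 54 122.5 | 270 54 123.3 | 285 55 122.7 | 300 51 123.3 | 315 53 122.8 | 330 55 123.1 | 345 63 123.5 | 360 23 129.8 | 375 0 nan | 390 55 91.8 | 405 137 111.3 | three S ((604.0029296875, 198.15081787109375), (74.54841613769531, 70.23486328125), 49.39775848388672)
three T ((615.7933349609375, 192.69210815429688), (67.8746337890625, 74.29285430908203), 19.51941680908203)
17.7 [0.37988515 0.00525051 0.30917376] [-0.53312236 -0.18405551 -0.58739689]
  return _methods._mean(a, axis=axis, dtype=dtype,
  ret = ret.dtype.type(ret / rcount)
```

View pics/c9.png

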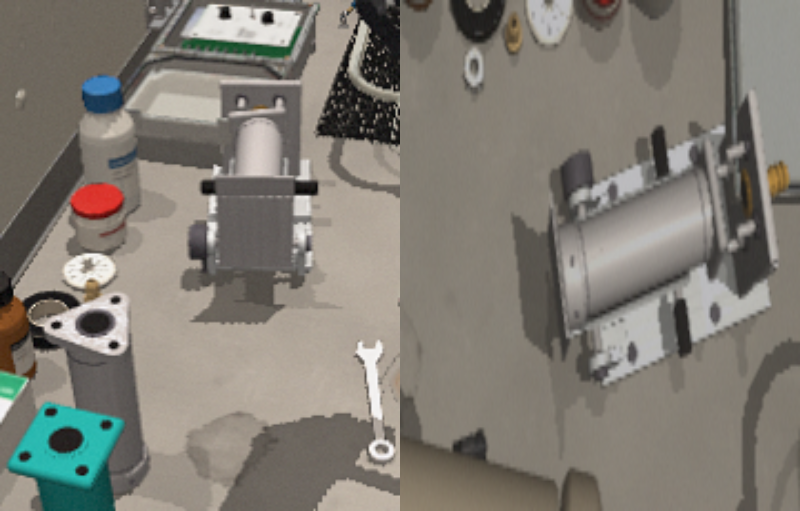

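The housing lies level: tube top at 123 mm all along, so its axis is at 96 mm. The flange ends at s≈363 mm, where 362 is expected for a seated housing. The three-lobed housing stands unmoved and the arm is clear.

```bash
python3 -c "
from rig import sign_off
print(sign_off())"
```

```text
the job is handed in; nothing more can be done
None
```

The four-hole housing lies on its side in the cradle's V with its flange facing the studs, and I handed the job in at about 17.7 s.

I gripped it by its square flange, set it on the foot and let go. It stood upright there, with its axis about 2–3 mm from the estimated seat point. Then I pushed the flange with closed fingers at about 4 N until the cradle tipped over by itself, and moved the arm clear.

**Last checks**
- **Cradle and housing:** the tube's top is level at about 123 mm, so its axis is at about 96 mm as specified. The flange end is at about 363 mm along the stand, against about 362 expected for a housing lying home. I read the cradle as fully down from this; I did not measure its angle separately.
- **Three-hole housing:** it stands upright, and the side camera shows it within 1 mm of where it stood.
- **Arm:** it is well clear, with contact force within its noise.

**Disagreement:** the top camera placed the three-hole housing about 12 mm from its first reading. I put that down to the arm partly covering its flange in that view, but did not check it further. Even 12 mm is within the 30 mm limit.

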